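# Put the case-press dies back in order of size

## Robot

A 6-joint arm with a two-finger parallel gripper is mounted at the origin on the work surface. World frame = base frame: x ahead of the robot, y to its left, z up, the work surface at z = 0. Lengths are in mm, angles in rad, forces in N, time in s.
With the tool pointing down it reaches from about 400 to 925 mm from the base axis. Payload 12.5 kg.
Tool frame: the origin (TCP) lies on the mounting face of the last link; the fingertips stand 190 mm ahead of it and the grasp point (between the pads) lies 171 mm ahead of it; z points along the fingers, y is the line along which they close (so a half turn about z gives the same grasp; the last joint's range is limited). The gripper opens to 95 mm and grips with 3 to 60 N. Pads are 20 mm wide; open, the fingers measure 119 mm over their backs; the gripper's body (75 mm by 180 mm) begins 59 mm behind the grasp point.
Start: joints at [-1.343, 0.491, 1.559, -0, 1.092, -0.106], TCP at [204.792, -590.496, 404.761] pointing down, gripper open.
Joint ranges: [-3.1, 3.1], [-0.84, 2.19], [0.05, 2.79], [-1.13, 4.28], [0.06, 2.93], [-2.69, 2.69]. Speed limits (rad/s): [2.22, 2.22, 2.79, 3.14, 3.14, 3.14].

## Interface

Orientations are given as [roll, pitch, yaw] about the fixed x, y, z axes, in that order (R = Rz(yaw) Ry(pitch) Rx(roll)).
In Python, from cell import env gives the robot as it stands.
- The arm moves only by the tool carry_out, never from a script. Its argument "series" is a list of rows, each a list of 5 numbers: the shift along the tool's x, y, z in m, then the turn about the tool's z in degrees, then the opening, from 0 (shut) to 1 (fully open). A call has 1 to 20 rows; each row is the pose to reach, as a shift and turn from the pose commanded when the call began, along the tool's axes at that moment; what a row does not reach only later rows make up. A row lasts 1/8 s, in which the tool goes at most 62.5 mm and 10.7 degrees, less where a joint would pass 70% of its speed; a pose out of reach is approached as far as the arm can. A call with a gripper value outside its range is refused whole. The fingers move at their own pace and stop on an object; the grip force is fixed at half the most. Time passes only in rows, so rows that repeat a pose let the fingers close. It gives the time, the measured TCP pose, the force, the opening and the grip force at its end, in the units of the state.
- env.state(): the state, without advancing time (a new reading comes with each control period).
- env.read_camera(name): name is "side" or "top"; returns (picture, depth): 420x560x3 uint8, red, green, blue; 420x560 float32, mm along the optical axis (not along the pixel's ray), 0 where there is no reading.
- env.get_calibration(name): a dict with "intrinsics" (3x3 intrinsics, pixels), "D" ([k1, k2, p1, p2, k3] as OpenCV has them; the pictures are not rectified), "cam_to_world" (4x4, takes a point from camera to world coordinates). Camera axes: x right, y up, looking along -z (the intrinsics and any distortion apply to the point x, -y, -z); pixel columns grow to the right and rows downward; lengths in mm; the calibration is good to about 2 mm. A picture is of the moment at which its call begins. get_calibration takes no time and is no camera call.
- env.job_done(): hands the job in; it is judged then, once.
The state is a dict: "t": time; "joints": joint angles; "qvel": joint speeds; "tau": joint torques, N m; "eef_pos": TCP position; "tcp_rot": TCP orientation; "ft_force": force on the tool from outside, world axes, zero at the start; "moment": the same for the moment, N m; "opening": opening from 0.0 (shut) to 1.0 (fully open); "grip_force": force on a finger pad.
Only numpy, scipy, OpenCV 4.12 (cv2) and the standard library are available. Lean on these libraries where they do the work, as an engineer would, in place of code of your own. Each camera call takes 0.05 s, during which the arm holds its last target. There are 200 camera calls.

## Task

Put the four loose white case-press dies back on the empty pads of the wooden die rack so that the whole row runs in order of diameter from the smallest die to the largest, which already stand at its two ends. One die to a pad, well centred, cup side up; set them down, do not let them drop, and leave the two end dies, the loupe, the watch and the dust cover where they are.

Things in the scene. Friction and masses are not known exactly. Their poses are not given: they have to be found in the camera images.
- rack: fixed die rack: a flat dark-wood board, 92 x 456 mm, its top face 12 mm above the bench, with one straight row of six round grey felt pads (40 mm across, thin brass ring, all alike, flush with the top). Origin at the centre of its underside on the bench; y along the row, x across it, z up. The pads are 72 mm apart, centred at x = 0 and y = -180, -108, -36, +36, +108 and +180 mm; the two outermost hold the smallest and the largest die, the four between are empty
- die26_center (a point): loose case-press die of 26 mm diameter: white round plastic disc, 22 mm high, shallow cup with a brass bush in its upper face, about 20 g, standing on the bench cup up; point at its centre, 11 mm above its underside; z up its axis
- die36_center (a point): loose case-press die of 36 mm diameter: white round plastic disc, 22 mm high, shallow cup with a brass bush in its upper face, about 36 g, standing on the bench cup up; point at its centre, 11 mm above its underside; z up its axis
- die46_center (a point): loose case-press die of 46 mm diameter: white round plastic disc, 22 mm high, shallow cup with a brass bush in its upper face, about 56 g, standing on the bench cup up; point at its centre, 11 mm above its underside; z up its axis
- die56_center (a point): loose case-press die of 56 mm diameter: white round plastic disc, 22 mm high, shallow cup with a brass bush in its upper face, about 80 g, standing on the bench cup up; point at its centre, 11 mm above its underside; z up its axis
- die18_center (a point): the smallest die of the set, 18 mm diameter, 22 mm high, white, loose, already standing on an outermost pad of the rack (at either end of the row: the largest is at the other); stays there; point at its centre, 11 mm above its underside
- die64_center (a point): the largest die of the set, 64 mm diameter, 22 mm high, white, loose, already standing on an outermost pad of the rack (at either end of the row: the smallest is at the other); stays there; point at its centre, 11 mm above its underside
- loupe_center (a point): black eye loupe, 33 mm across and 34 mm high, standing loose on the bench among the dies; stays there; point at its centre, 17 mm above the bench
- watch: wristwatch head with blue dial on a black holder, 50 x 70 mm, 26 mm high, loose on the bench; stays there; origin at the centre of its underside
- cover: glass dust cover over small brass parts on a round grey base, 86 mm across, 46 mm high with its knob, loose on the bench; stays there; origin at the centre of its underside

How it is judged:
By the outcome, as a careful person would: the job done as asked, in the order asked, and still so for the second after the job is handed in, with the robot touching nothing.
It also fails if it takes over 96 s, if anything falls off the work surface, if the arm or the gripper's body presses on something with over 40 N, if the wrist force passes 120 N, or if a joint passes its speed limit or range.

## Working session

There is one attempt and no reset: what is moved stays moved. The work goes in short steps, Python scripts to look and compute and a tool call to move; the robot and the scene stay as the last step left them, time stands still between calls to the robot, and variables do not carry over. Pictures are saved under pics/ and viewed, at most 14 in all, crops included, and the job is handed in when it is done.

Besides the shell and the picture viewer there is one more tool, called after "Request:" as name(argument=value, ...), one argument or row to a line, values as JSON. carry_out: Moves the arm, as the interface text tells. Its arguments: {"type":"object","properties":{"series":{"type":"array","items":{"type":"array","items":{"type":"number"}}}},"required":["series"]}

```bash
mkdir -p pics
cat > h.py <<'E'
import numpy as np, cv2
from cell import env
def look(name,tag):
    p,d=env.read_camera(name); cv2.imwrite(f'pics/{tag}.png',p[:,:,::-1]); np.savez(f'pics/{tag}.npz',p=p,d=d); return p,d
def rays(name,uv):
    c=env.get_calibration(name); T=np.array(c['cam_to_world'])
    n=cv2.undistortPoints(np.array(uv,float).reshape(-1,1,2),np.array(c['intrinsics']),np.array(c['D'])).reshape(-1,2)
    r=np.c_[n[:,0],-n[:,1],-np.ones(len(n))]@T[:3,:3].T
    return T[:3,3],r
def atz(name,uv,z):
    o,r=rays(name,uv); return o+r*((z-o[2])/r[:,2])[:,None]
def cloud(name,d):
    v,u=np.mgrid[:d.shape[0],:d.shape[1]]; o,r=rays(name,np.c_[u.ravel(),v.ravel()])
    return (o+r*d.reshape(-1,1)).reshape(*d.shape,3)
E
python3 - <<'E'
from h import *
look('top','t0');look('side','s0')
for n in('top','side'): c=env.get_calibration(n);print(np.round(c['cam_to_world'],2),c['intrinsics'],c['D'])
print(env.state())
E
```

```text
[[ 1.00000e-02  1.00000e+00 -8.00000e-02  4.37760e+02]
 [-1.00000e+00  1.00000e-02 -1.00000e-02 -1.71700e+01]
 [-1.00000e-02  8.00000e-02  1.00000e+00  1.57916e+03]
 [ 0.00000e+00  0.00000e+00  0.00000e+00  1.00000e+00]] [[511.72766165   0.         277.32212797]
 [  0.         511.72766165 207.88164947]
 [  0.           0.           1.        ]] [0.05224584 0.         0.         0.         0.        ]
[[ 9.8000e-01  1.5000e-01 -1.1000e-01  4.4940e+02]
 [-1.8000e-01  7.3000e-01 -6.6000e-01 -6.3216e+02]
 [-1.0000e-02  6.7000e-01  7.4000e-01  7.9329e+02]
 [ 0.0000e+00  0.0000e+00  0.0000e+00  1.0000e+00]] [[416.02367441   0.         279.46685977]
 [  0.         416.02367441 207.68629405]
 [  0.           0.           1.        ]] [-0.11085983  0.          0.          0.          0.        ]
{'t': 0.1, 'joints': array([-1.34257045e+00,  4.91493243e-01,  1.55938265e+00, -1.61229082e-05,
        1.09169753e+00, -1.05602111e-01]), 'qvel': array([ 0.00108507, -0.00124652, -0.00190291,  0.00031586, -0.00074938,
       -0.00058965]), 'tau': array([ 4.78683374e-03, -6.13620615e+01, -2.58607543e+01,  6.94253622e-02,
        4.70460684e-02, -7.75748822e-05]), 'eef_pos': array([ 204.80199227, -590.46473474,  404.22585962]), 'tcp_rot': array([-3.14061584e+00, -8.91587035e-05,  3.33835387e-01]), 'ft_force': array([ 0.13367159, -0.20388048, -0.34296052]), 'moment': array([ 0.03452291, -0.01701645, -0.03923544]), 'grip_force': 0.0, 'opening': 1.0014633780528854}
```

View pics/t0.png

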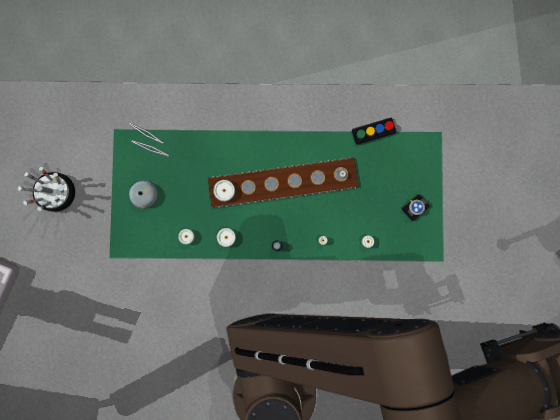

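View pics/s0.png

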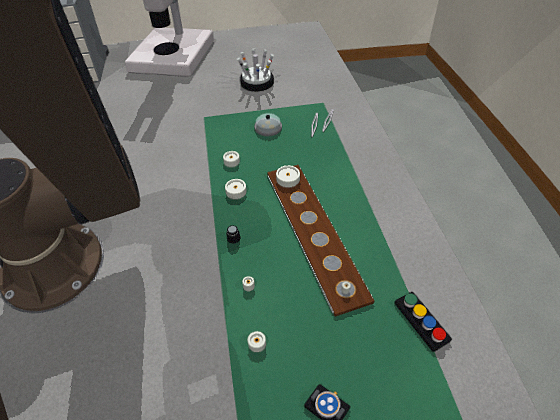

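The top view shows the loose dies at about (186,237), (227,238), (323,240) and (368,241), and the loupe at (277,245). The rack row runs from the 64 mm die at (224,190) to the 18 mm die at (341,174). The side view agrees. Next I measure them with both cameras.

```bash
cat >> h.py <<'E'
def proj(name,P):
    c=env.get_calibration(name);T=np.array(c['cam_to_world'])
    q=(np.asarray(P)-T[:3,3])@T[:3,:3]
    return cv2.projectPoints(q*[1,-1,-1],np.zeros(3),np.zeros(3),np.array(c['intrinsics']),np.array(c['D']))[0].reshape(-1,2)
A=np.linspace(0,2*np.pi,60,endpoint=False)
def model(name,xy,D,z0,h):
    ring=np.c_[xy[0]+D/2*np.cos(A),xy[1]+D/2*np.sin(A)]
    P=np.r_[np.c_[ring,0*A+z0],np.c_[ring,0*A+z0+h]]
    H=cv2.convexHull(proj(name,P).astype(np.float32)); m=cv2.moments(H); return np.array([m['m10'],m['m01']])/m['m00'],m['m00']
def blob(mask,seed,r=20):
    n,l,s,c=cv2.connectedComponentsWithStats(mask.astype(np.uint8),connectivity=8)
    b=[i for i in range(1,n) if np.hypot(*(c[i]-seed))<r and s[i,4]>8]
    i=min(b,key=lambda i:np.hypot(*(c[i]-seed)))
    cs=cv2.findContours((l==i).astype(np.uint8),cv2.RETR_EXTERNAL,cv2.CHAIN_APPROX_NONE)[0]
    f=cv2.drawContours(np.zeros(mask.shape,np.uint8),cs,-1,1,-1); v,u=np.nonzero(f)
    return np.array([u.mean(),v.mean()]),f.sum()
def locate(name,uv,D,z0,h):
    xy=atz(name,[uv],z0+h/2)[0,:2]
    for _ in range(6):
        e=uv-model(name,xy,D,z0,h)[0]
        xy=xy+atz(name,[uv],z0+h/2)[0,:2]-atz(name,[uv-e],z0+h/2)[0,:2]
    return xy
E
cat > m.py <<'E'
from h import *
import sys
tag=sys.argv[1]
S={'top':{'a':(186,237),'b':(227,238),'c':(323,240),'d':(368,241),'R64':(224,190),'R18':(341,174)},
 'side':{'a':(231,158),'b':(236,189),'c':(249,284),'d':(257,342),'R64':(288,177),'R18':(346,288)}}
Pd={'top':[(249,187),(271,184),(294,181),(318,178)],'side':[(299,198),(308,217),(320,240),(332,263)]}
for n in('top','side'):
    z=np.load(f'pics/{n[0]}{tag}.npz');p=z['p'].astype(int);C=cloud(n,z['d'])
    mx=p.max(2);sat=mx-p.min(2)
    for k,s in S[n].items():
        z0=12 if k[0]=='R' else 0
        uv,a=blob((mx>150)&(sat<70),s,10)
        D=min((18,26,36,46,56,64),key=lambda D:abs(model(n,locate(n,uv,D,z0,22),D,z0,22)[1]-a))
        ms=[round(model(n,locate(n,uv,D,z0,22),D,z0,22)[1]) for D in (18,26,36,46,56,64)]
        print(n,k,uv.round(1),a,D,ms,locate(n,uv,D,z0,22).round(1),'z',C[int(uv[1])-3:int(uv[1])+4,int(uv[0])-3:int(uv[0])+4,2].max().round(1))
    for s in Pd[n]:
        uv,a=blob((sat<35)&(mx>70),s,8); print(n,'pad',uv.round(1),a,round(model(n,locate(n,uv,40,12,.01),40,12,.01)[1]),locate(n,uv,40,12,.01).round(1),'z',C[int(uv[1]),int(uv[0]),2].round(1))
    print(n,'rack-free bench z',np.median(C[215:225,250:300,2]) )
E
python3 m.py 0
```

```text
top a [185.5 236. ] 182 46 [35, 68, 125, 198, 289, 373] [466.9 277.3] z 27.3
top b [225.5 236.9] 268 56 [32, 64, 118, 190, 278, 361] [465.4 154.8] z 27.7
top c [322.5 239.9] 58 26 [31, 62, 116, 187, 275, 358] [ 459.5 -141.4] z 27.7
top d [367.6 241.1] 113 36 [35, 68, 125, 198, 289, 374] [ 457.3 -278.4] z 1579.2
top R64 [223.6 189.9] 340 64 [34, 66, 121, 194, 282, 366] [608.6 162.1] z 39.5
top R18 [342.3 173.4] 29 18 [35, 68, 124, 197, 286, 370] [ 662.9 -200.1] z 42.5
top pad [248.1 186.6] 121 131 [621.   88.4] z 12.5
top pad [271.1 183.5] 119 131 [631.2  17.6] z 22.4
top pad [294.4 180.1] 120 131 [642.6 -54. ] z 11.1
top pad [317.5 176.7] 120 131 [ 653.6 -125.4] z 11.8
top rack-free bench z 1.6631003987688473
side a [230.6 155.9] 146 36 [57, 95, 155, 226, 310, 386] [468.2 286.5] z 23.0
side b [234.9 185.9] 256 46 [65, 110, 180, 266, 367, 460] [466.8 162.7] z 23.2
side c [247.8 280.6] 94 18 [89, 158, 268, 407, 573, 725] [ 460.8 -135.9] z 24.2
side d [256.2 339.2] 243 26 [103, 187, 325, 500, 712, 909] [ 458.4 -274.6] z 22.0Traceback (most recent call last):
  File "m.py", line 15, in <module>
    print(n,k,uv.round(1),a,D,ms,locate(n,uv,D,z0,22).round(1),'z',C[int(uv[1])-3:int(uv[1])+4,int(uv[0])-3:int(uv[0])+4,2].max().round(1))
                                 ~~~~~~^^^^^^^^^^^^^^
  File "h.py", line 34, in locate
    e=uv-model(name,xy,D,z0,h)[0]
         ~~~~~^^^^^^^^^^^^^^^^
  File "h.py", line 23, in model
    H=cv2.convexHull(proj(name,P).astype(np.float32)); m=cv2.moments(H); return np.array([m['m10'],m['m01']])/m['m00'],m['m00']
                     ~~~~^^^^^^^^
  File "h.py", line 16, in proj
    c=env.get_calibration(name);T=np.array(c['cam_to_world'])
ValueError: time passes only in moves, steps and waits
```

Run:
```python
s=open('h.py').read()
s=s.replace("def look","from functools import lru_cache\n@lru_cache\ndef cal(n): return env.get_calibration(n)\ndef look",1).replace("c=env.get_calibration(name)","c=cal(name)")
open('h.py','w').write(s)
import cv2,numpy as np
t=cv2.imread('pics/t0.png');i=cv2.imread('pics/s0.png')
f=lambda a,k:cv2.resize(a,None,fx=k,fy=k,interpolation=cv2.INTER_NEAREST)
a=f(t[160:255,165:390],3.5);b=f(np.hstack([i[140:200,205:305],i[265:325,230:360],i[320:360,240:280][:,:].repeat(1,0) if 0 else i[315:375,235:295]]),2.7)
W=max(a.shape[1],b.shape[1]);pad=lambda x:np.pad(x,((0,0),(0,W-x.shape[1]),(0,0)))
cv2.imwrite('pics/crop.png',np.vstack([pad(a),pad(b)]))
```

```text
(no output)
```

View pics/crop.png

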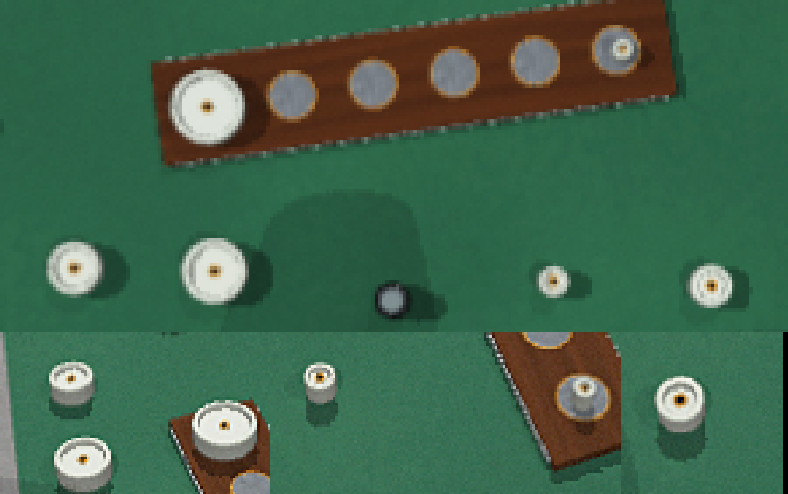

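The crop confirms the sizes by eye: a=46, b=56, c=26, d=36. I widen the mask to take in the shaded side walls.

```bash
sed -i 's/blob((mx>150)&(sat<70),s,10)/blob((mx>150)\&(sat<70) if k=="R18" else (mx>75)\&(sat<0.33*mx),s,12)/; s/(sat<35)&(mx>70),s,8/(sat<35)\&(mx>70),s,8/' m.py; python3 m.py 0
```

```text
top a [186.  236.2] 213 46 [35, 68, 125, 198, 288, 373] [466.4 275.9] z 27.3
top b [225.7 237. ] 299 56 [32, 63, 118, 190, 278, 360] [465.2 154.4] z 27.7
top c [322.5 239.9] 73 26 [31, 62, 116, 187, 275, 358] [ 459.3 -141.5] z 27.7
top d [367.4 241.1] 135 36 [35, 68, 125, 198, 289, 374] [ 457.3 -278.1] z 1579.2
top R64 [223.7 190.1] 378 64 [34, 66, 121, 194, 282, 365] [607.8 161.7] z 39.5
top R18 [342.3 173.4] 29 18 [35, 68, 124, 197, 286, 370] [ 662.9 -200.1] z 42.5
top pad [248.1 186.6] 121 131 [621.   88.4] z 12.5
top pad [271.1 183.5] 119 131 [631.2  17.6] z 22.4
top pad [294.4 180.1] 120 131 [642.6 -54. ] z 11.1
top pad [317.5 176.7] 120 131 [ 653.6 -125.4] z 11.8
top rack-free bench z 1.6631003987688473
side a [231.  158.7] 242 46 [58, 97, 157, 230, 315, 393] [468.2 274.4] z 25.9
side b [235.3 188.6] 374 56 [66, 111, 183, 270, 373, 467] [466.6 152.5] z 23.5
side c [248.1 283.3] 166 26 [90, 159, 271, 411, 579, 733] [ 460.5 -142.7] z 24.1
side d [256.4 341.1] 335 36 [103, 188, 327, 503, 717, 915] [ 458.2 -278.8] z 793.3
side R64 [287.6 175.9] 457 64 [65, 109, 178, 262, 361, 452] [609.3 160.6] z 35.4
side R18 [345.7 284.4] 63 18 [94, 167, 283, 429, 604, 766] [ 665.3 -193.8] z 36.6
side pad [298.1 197.1] 126 136 [622.7  88.6] z 14.0
side pad [308.4 216.9] 141 155 [633.2  17.4] z 13.0
side pad [319.6 238.8] 164 177 [643.4 -54.4] z 14.0
side pad [332.1 262.6] 193 203 [ 654.5 -126. ] z 13.0
side rack-free bench z 2.036944810619616
```

Both cameras agree to about 2 mm, and the sizes and the 72 mm pad pitch check out. Plan: 56→(621.8,88.3), 46→(632.5,17.1), 36→(643.1,-54.1), 26→(653.8,-125.3). I turn the tool to yaw 90° so that tool x is world y, tool y is world x and tool z is down. I start above the 36 die.

Request:
carry_out(
  series=[
    [0.017, -0.011, 0, -4, 1],
    [0.051, -0.032, 0, -11, 1],
    [0.085, -0.053, 0.01, -18, 1],
    [0.125, -0.078, 0.02, -26, 1],
    [0.165, -0.102, 0.04, -34, 1],
    [0.205, -0.127, 0.06, -42, 1],
    [0.245, -0.152, 0.08, -50, 1],
    [0.28, -0.174, 0.1, -58, 1],
    [0.31, -0.192, 0.11, -65, 1],
    [0.33, -0.205, 0.115, -69, 1],
    [0.3415, -0.2118, 0.12, -70.9, 1],
    [0.3415, -0.2118, 0.12, -70.9, 1],
    [0.3415, -0.2118, 0.12, -70.9, 1],
  ],
)

```text
t: 1.72
eef_pos: [457.7, -279.1, 284.9]
tcp_rot: [3.141, 0.0, 1.57]
ft_force: [-0.5, -0.3, -1.1]
opening: 1.0
grip_force: 0.0
```

Request:
carry_out(
  series=[
    [0.0005, 0, 0.02, 0, 1],
    [0.0005, 0, 0.045, 0, 1],
    [0.0005, 0, 0.065, 0, 1],
    [0.0005, 0, 0.08, 0, 1],
    [0.0005, 0, 0.088, 0, 1],
    [0.0005, 0, 0.091, 0, 1],
    [0.0005, 0, 0.091, 0, 0.8],
    [0.0005, 0, 0.091, 0, 0.7],
    [0.0005, 0, 0.091, 0, 0.6],
    [0.0005, 0, 0.091, 0, 0.5],
    [0.0005, 0, 0.091, 0, 0.44],
    [0.0005, 0, 0.091, 0, 0.4],
    [0.0005, 0, 0.091, 0, 0.36],
    [0.0005, 0, 0.091, 0, 0.3],
    [0.0005, 0, 0.091, 0, 0.2],
    [0.0005, 0, 0.091, 0, 0.2],
  ],
)

```text
t: 3.72
eef_pos: [458.1, -278.0, 193.7]
tcp_rot: [3.142, 0.0, 1.571]
ft_force: [-0.0, -0.1, 0.3]
opening: 0.368
grip_force: 30.0
```

Request:
carry_out(
  series=[
    [0, 0, -0.01, 0, 0.2],
    [0, 0, -0.03, 0, 0.2],
    [0.01, 0.008, -0.055, 0, 0.2],
    [0.035, 0.029, -0.07, 0, 0.2],
    [0.07, 0.058, -0.07, 0, 0.2],
    [0.11, 0.091, -0.07, 0, 0.2],
    [0.15, 0.124, -0.07, 0, 0.2],
    [0.185, 0.153, -0.07, 0, 0.2],
    [0.21, 0.174, -0.07, 0, 0.2],
    [0.22, 0.182, -0.065, 0, 0.2],
    [0.224, 0.185, -0.055, 0, 0.2],
    [0.224, 0.185, -0.04, 0, 0.2],
    [0.224, 0.185, -0.026, 0, 0.2],
    [0.224, 0.185, -0.018, 0, 0.2],
    [0.224, 0.185, -0.015, 0, 0.2],
    [0.224, 0.185, -0.0135, 0, 0.2],
    [0.224, 0.185, -0.0125, 0, 0.2],
    [0.224, 0.185, -0.0125, 0, 0.2],
    [0.224, 0.185, -0.0125, 0, 0.2],
  ],
)

```text
t: 6.1
eef_pos: [643.0, -53.9, 206.5]
tcp_rot: [3.141, 0.0, 1.571]
ft_force: [-0.8, 0.2, 0.3]
opening: 0.375
grip_force: 30.0
```

Request:
carry_out(
  series=[
    [0, 0, 0.0003, 0, 0.2],
    [0, 0, 0.0006, 0, 0.2],
    [0, 0, 0.0006, 0, 0.2],
  ],
)

```text
t: 6.48
eef_pos: [643.0, -53.9, 205.7]
tcp_rot: [3.142, 0.0, 1.571]
ft_force: [-1.2, 0.1, 0.9]
opening: 0.375
grip_force: 30.0
```

Request:
carry_out(
  series=[
    [0, 0, 0, 0, 0.39],
    [0, 0, 0, 0, 0.42],
    [0, 0, 0, 0, 0.48],
    [0, 0, 0, 0, 0.55],
    [0, 0, 0, 0, 0.65],
    [0, 0, 0, 0, 0.75],
    [0, 0, 0, 0, 0.75],
    [0, 0, -0.01, 0, 0.75],
    [0, 0, -0.03, 0, 0.9],
    [0, 0, -0.06, 0, 1],
    [0, 0, -0.08, 0, 1],
    [-0.015, -0.04, -0.08, 0, 1],
    [-0.04, -0.09, -0.08, 0, 1],
    [-0.065, -0.14, -0.08, 0, 1],
    [-0.08, -0.17, -0.08, 0, 1],
    [-0.086, -0.18, -0.08, 0, 1],
    [-0.088, -0.183, -0.08, 0, 1],
    [-0.088, -0.183, -0.08, 0, 1],
  ],
)

```text
t: 8.72
eef_pos: [460.7, -141.9, 285.9]
tcp_rot: [3.141, 0.0, 1.572]
ft_force: [-0.5, 0.6, -0.6]
opening: 1.001
grip_force: 0.0
```

```bash
cat > m2.py <<'E'
from h import *
import sys
# usage: m2.py tag D z0 x y [D z0 x y ...]
tag=sys.argv[1];q=np.array(sys.argv[2:],float).reshape(-1,4)
for n in('top','side'):
    p,_=look(n,n[0]+tag);p=p.astype(int);mx=p.max(2);sat=mx-p.min(2)
    for D,z0,x,y in q:
        s=model(n,(x,y),D,z0,22)[0]
        for nm,m in(('w',(mx>150)&(sat<70)),('all',(mx>75)&(sat<.33*mx))):
            try:
                uv,a=blob(m,s,8);xy=locate(n,uv,D,z0,22);print(n,nm,D,xy.round(1),(xy-[x,y]).round(1),a,round(model(n,xy,D,z0,22)[1]))
            except ValueError as e: print(n,nm,D,'none')
E
python3 m2.py 1 36 12 643.1 -54.1 26 0 460 -142
```

```text
top w 36.0 [643.4 -52.7] [0.3 1.4] 120 119
top all 36.0 [641.7 -53.1] [-1.4  1. ] 132 119
top w 26.0 none
top all 26.0 none
side w 36.0 [645.5 -47.7] [2.4 6.4] 157 232
side all 36.0 [643.2 -55.9] [ 0.1 -1.8] 248 235
side w 26.0 [ 460.7 -136.5] [0.7 5.5] 104 158
side all 26.0 [ 460.5 -142.7] [ 0.5 -0.7] 165 159
```

Request:
carry_out(
  series=[
    [0, -0.0005, 0.02, 0, 1],
    [0, -0.0005, 0.045, 0, 1],
    [0, -0.0005, 0.065, 0, 1],
    [0, -0.0005, 0.08, 0, 0.9],
    [0, -0.0005, 0.089, 0, 0.8],
    [0, -0.0005, 0.0919, 0, 0.7],
    [0, -0.0005, 0.0919, 0, 0.6],
    [0, -0.0005, 0.0919, 0, 0.5],
    [0, -0.0005, 0.0919, 0, 0.42],
    [0, -0.0005, 0.0919, 0, 0.36],
    [0, -0.0005, 0.0919, 0, 0.32],
    [0, -0.0005, 0.0919, 0, 0.28],
    [0, -0.0005, 0.0919, 0, 0.24],
    [0, -0.0005, 0.0919, 0, 0.15],
    [0, -0.0005, 0.0919, 0, 0.1],
    [0, -0.0005, 0.0919, 0, 0.1],
  ],
)

```text
t: 10.82
eef_pos: [459.5, -142.0, 193.7]
tcp_rot: [3.142, 0.0, 1.571]
ft_force: [-1.1, 0.1, 0.4]
opening: 0.262
grip_force: 30.0
```

Request:
carry_out(
  series=[
    [0, 0, -0.01, 0, 0.1],
    [0, 0, -0.03, 0, 0.1],
    [0.001, 0.01, -0.055, 0, 0.1],
    [0.003, 0.035, -0.07, 0, 0.1],
    [0.006, 0.075, -0.07, 0, 0.1],
    [0.01, 0.115, -0.07, 0, 0.1],
    [0.013, 0.15, -0.07, 0, 0.1],
    [0.016, 0.178, -0.07, 0, 0.1],
    [0.0168, 0.191, -0.065, 0, 0.1],
    [0.0168, 0.1943, -0.05, 0, 0.1],
    [0.0168, 0.1943, -0.035, 0, 0.1],
    [0.0168, 0.1943, -0.022, 0, 0.1],
    [0.0168, 0.1943, -0.016, 0, 0.1],
    [0.0168, 0.1943, -0.014, 0, 0.1],
    [0.0168, 0.1943, -0.013, 0, 0.1],
    [0.0168, 0.1943, -0.012, 0, 0.1],
    [0.0168, 0.1943, -0.012, 0, 0.1],
    [0.0168, 0.1943, -0.012, 0, 0.1],
  ],
)

```text
t: 13.08
eef_pos: [653.8, -125.1, 205.9]
tcp_rot: [3.141, 0.0, 1.571]
ft_force: [-0.6, -0.6, -0.1]
opening: 0.267
grip_force: 30.0
```

Request:
carry_out(
  series=[
    [0, 0, 0, 0, 0.29],
    [0, 0, 0, 0, 0.33],
    [0, 0, 0, 0, 0.4],
    [0, 0, 0, 0, 0.5],
    [0, 0, 0, 0, 0.6],
    [0, 0, 0, 0, 0.65],
    [0, 0, -0.01, 0, 0.65],
    [0, 0, -0.03, 0, 0.8],
    [0, 0, -0.06, 0, 1],
    [0.005, -0.004, -0.08, 0, 1],
    [0.035, -0.024, -0.08, 0, 1],
    [0.08, -0.054, -0.08, 0, 1],
    [0.125, -0.084, -0.08, 0, 1],
    [0.17, -0.115, -0.08, 0, 1],
    [0.215, -0.145, -0.08, 0, 1],
    [0.25, -0.168, -0.08, 0, 1],
    [0.27, -0.182, -0.08, 0, 1],
    [0.2787, -0.1878, -0.08, 0, 1],
    [0.2787, -0.1878, -0.08, 0, 1],
    [0.2787, -0.1878, -0.08, 0, 1],
  ],
)

```text
t: 15.58
eef_pos: [466.4, 152.9, 285.8]
tcp_rot: [3.141, 0.0, 1.57]
ft_force: [-0.1, -0.4, 0.6]
opening: 0.999
grip_force: 0.0
```

```bash
python3 m2.py 2 36 12 643.1 -54.1 26 12 653.8 -125.3 56 0 466 153.5
```

```text
top w 36.0 [643.6 -52.7] [0.5 1.4] 117 119
top all 36.0 [641.6 -53.1] [-1.5  1. ] 134 119
top w 26.0 [ 655.1 -124.6] [1.3 0.7] 60 66
top all 26.0 [ 651.3 -124.4] [-2.5  0.9] 126 66
top w 56.0 none
top all 56.0 none
side w 36.0 [645.9 -47.3] [2.8 6.8] 151 232
side all 36.0 [643.2 -55.9] [ 0.1 -1.8] 248 235
side w 26.0 [ 657.6 -119. ] [3.8 6.3] 85 152
side all 26.0 [ 652.6 -130.3] [-1.2 -5. ] 229 154
side w 56.0 [466.8 162.6] [0.8 9.1] 255 368
side all 56.0 [466.5 152.2] [ 0.5 -1.3] 377 373
```

Request:
carry_out(
  series=[
    [0.0005, 0, 0.02, 0, 1],
    [0.0005, 0, 0.045, 0, 1],
    [0.0005, 0, 0.065, 0, 1],
    [0.0005, 0, 0.08, 0, 1],
    [0.0005, 0, 0.089, 0, 1],
    [0.0005, 0, 0.092, 0, 1],
    [0.0005, 0, 0.092, 0, 0.9],
    [0.0005, 0, 0.092, 0, 0.8],
    [0.0005, 0, 0.092, 0, 0.72],
    [0.0005, 0, 0.092, 0, 0.67],
    [0.0005, 0, 0.092, 0, 0.62],
    [0.0005, 0, 0.092, 0, 0.58],
    [0.0005, 0, 0.092, 0, 0.5],
    [0.0005, 0, 0.092, 0, 0.4],
    [0.0005, 0, 0.092, 0, 0.4],
  ],
)

```text
t: 17.55
eef_pos: [465.9, 154.0, 193.7]
tcp_rot: [3.142, 0.0, 1.571]
ft_force: [0.5, -1.1, 0.9]
opening: 0.585
grip_force: 30.0
```

Request:
carry_out(
  series=[
    [0, 0, -0.01, 0, 0.4],
    [0, 0, -0.03, 0, 0.4],
    [-0.003, 0.008, -0.055, 0, 0.4],
    [-0.011, 0.026, -0.07, 0, 0.4],
    [-0.025, 0.06, -0.07, 0, 0.4],
    [-0.04, 0.095, -0.07, 0, 0.4],
    [-0.053, 0.127, -0.07, 0, 0.4],
    [-0.062, 0.148, -0.07, 0, 0.4],
    [-0.0655, 0.155, -0.065, 0, 0.4],
    [-0.0655, 0.156, -0.05, 0, 0.4],
    [-0.0655, 0.156, -0.035, 0, 0.4],
    [-0.0655, 0.156, -0.022, 0, 0.4],
    [-0.0655, 0.156, -0.016, 0, 0.4],
    [-0.0655, 0.156, -0.014, 0, 0.4],
    [-0.0655, 0.156, -0.013, 0, 0.4],
    [-0.0655, 0.156, -0.012, 0, 0.4],
    [-0.0655, 0.156, -0.012, 0, 0.4],
    [-0.0655, 0.156, -0.012, 0, 0.4],
  ],
)

```text
t: 19.8
eef_pos: [621.9, 88.5, 205.9]
tcp_rot: [3.141, 0.0, 1.571]
ft_force: [-0.2, -0.1, -1.7]
opening: 0.58
grip_force: 30.0
```

Request:
carry_out(
  series=[
    [0, 0, 0, 0, 0.6],
    [0, 0, 0, 0, 0.63],
    [0, 0, 0, 0, 0.7],
    [0, 0, 0, 0, 0.78],
    [0, 0, 0, 0, 0.86],
    [0, 0, 0, 0, 0.9],
    [0, 0, -0.01, 0, 0.9],
    [0, 0, -0.03, 0, 1],
    [0, 0, -0.06, 0, 1],
    [0.005, -0.004, -0.08, 0, 1],
    [0.03, -0.025, -0.08, 0, 1],
    [0.065, -0.054, -0.08, 0, 1],
    [0.1, -0.083, -0.08, 0, 1],
    [0.135, -0.112, -0.08, 0, 1],
    [0.165, -0.137, -0.08, 0, 1],
    [0.181, -0.15, -0.08, 0, 1],
    [0.1868, -0.1546, -0.08, 0, 1],
    [0.1868, -0.1546, -0.08, 0, 1],
    [0.1868, -0.1546, -0.08, 0, 1],
  ],
)

```text
t: 22.18
eef_pos: [467.9, 274.6, 285.6]
tcp_rot: [3.141, 0.0, 1.57]
ft_force: [0.1, 0.4, 0.5]
opening: 0.999
grip_force: 0.0
```

Request:
carry_out(
  series=[
    [0, 0, 0.02, 0, 1],
    [0, 0, 0.045, 0, 1],
    [0, 0, 0.065, 0, 1],
    [0, 0, 0.08, 0, 1],
    [0, 0, 0.089, 0, 1],
    [0, 0, 0.092, 0, 1],
    [0, 0, 0.092, 0, 0.85],
    [0, 0, 0.092, 0, 0.75],
    [0, 0, 0.092, 0, 0.65],
    [0, 0, 0.092, 0, 0.58],
    [0, 0, 0.092, 0, 0.54],
    [0, 0, 0.092, 0, 0.5],
    [0, 0, 0.092, 0, 0.46],
    [0, 0, 0.092, 0, 0.35],
    [0, 0, 0.092, 0, 0.3],
    [0, 0, 0.092, 0, 0.3],
  ],
)

```text
t: 24.18
eef_pos: [467.2, 275.3, 193.7]
tcp_rot: [3.142, 0.0, 1.571]
ft_force: [0.2, -0.0, 0.4]
opening: 0.475
grip_force: 30.0
```

Request:
carry_out(
  series=[
    [0, 0, -0.01, 0, 0.3],
    [0, 0, -0.03, 0, 0.3],
    [-0.006, 0.004, -0.055, 0, 0.3],
    [-0.03, 0.019, -0.08, 0, 0.3],
    [-0.07, 0.045, -0.08, 0, 0.3],
    [-0.115, 0.074, -0.08, 0, 0.3],
    [-0.16, 0.102, -0.08, 0, 0.3],
    [-0.205, 0.131, -0.08, 0, 0.3],
    [-0.24, 0.154, -0.08, 0, 0.3],
    [-0.256, 0.164, -0.07, 0, 0.3],
    [-0.2582, 0.1653, -0.05, 0, 0.3],
    [-0.2582, 0.1653, -0.035, 0, 0.3],
    [-0.2582, 0.1653, -0.022, 0, 0.3],
    [-0.2582, 0.1653, -0.016, 0, 0.3],
    [-0.2582, 0.1653, -0.014, 0, 0.3],
    [-0.2582, 0.1653, -0.013, 0, 0.3],
    [-0.2582, 0.1653, -0.012, 0, 0.3],
    [-0.2582, 0.1653, -0.012, 0, 0.3],
    [-0.2582, 0.1653, -0.012, 0, 0.3],
  ],
)

```text
t: 26.55
eef_pos: [632.7, 17.1, 205.9]
tcp_rot: [3.141, 0.0, 1.571]
ft_force: [-0.0, -0.7, -0.2]
opening: 0.481
grip_force: 30.0
```

Request:
carry_out(
  series=[
    [0, 0, 0, 0, 0.49],
    [0, 0, 0, 0, 0.53],
    [0, 0, 0, 0, 0.6],
    [0, 0, 0, 0, 0.7],
    [0, 0, 0, 0, 0.78],
    [0, 0, 0, 0, 0.8],
    [0, 0, -0.01, 0, 0.8],
    [0, 0, -0.03, 0, 0.9],
    [0, 0, -0.06, 0, 1],
    [0, -0.005, -0.09, 0, 1],
    [0, -0.03, -0.12, 0, 1],
    [0, -0.06, -0.14, 0, 1],
    [0, -0.1, -0.15, 0, 1],
    [0, -0.14, -0.15, 0, 1],
    [0, -0.165, -0.15, 0, 1],
    [0, -0.18, -0.15, 0, 1],
    [0, -0.18, -0.15, 0, 1],
  ],
)

```text
t: 28.68
eef_pos: [452.4, 17.1, 356.6]
tcp_rot: [3.14, 0.0, 1.571]
ft_force: [-0.5, 0.9, -0.6]
opening: 1.0
grip_force: 0.0
```

```bash
python3 m2.py 3 56 12 621.8 88.3 46 12 632.5 17.1 36 12 643.1 -54.1 26 12 653.8 -125.3 64 12 608.5 161.2 18 12 664 -197
python3 -c "
import cv2,numpy as np
t=cv2.imread('pics/t3.png')[155:215,200:365];i=cv2.imread('pics/s3.png')[150:330,210:390]
f=lambda a,k:cv2.resize(a,None,fx=k,fy=k,interpolation=cv2.INTER_CUBIC)
a=f(t,3.5);b=f(i,2);W=max(a.shape[1],b.shape[1]);p=lambda x:np.pad(x,((0,0),(0,W-x.shape[1]),(0,0)))
cv2.imwrite('pics/c3.png',np.vstack([p(a),p(b)]))"
```

```text
top w 56.0 [622.7  88.9] [0.9 0.6] 256 279
top all 56.0 [621.8  88.9] [-0.   0.6] 293 279
top w 46.0 [633.5  17.2] [1.  0.1] 175 190
top all 46.0 [632.5  17.7] [-0.   0.6] 199 190
top w 36.0 [643.7 -53.1] [0.6 1. ] 114 119
top all 36.0 [641.7 -53.1] [-1.4  1. ] 132 119
top w 26.0 [ 654.6 -124.4] [0.8 0.9] 58 66
top all 26.0 [ 651.3 -124.4] [-2.5  0.9] 126 66
top w 64.0 [609.5 161.9] [1.  0.7] 326 366
top all 64.0 [608.2 162.1] [-0.3  0.9] 372 366
top w 18.0 [ 662.9 -200.1] [-1.1 -3.1] 29 35
top all 18.0 [ 662.  -194.9] [-2.   2.1] 125 35
side w 56.0 [625.5  96.7] [3.7 8.4] 274 394
side all 56.0 [621.1  93.9] [-0.7  5.6] 1167 396
side w 46.0 [636.2  24.6] [3.7 7.5] 211 314
side all 46.0 none
side w 36.0 [646.  -47.3] [2.9 6.8] 149 232
side all 36.0 [643.2 -55.9] [ 0.1 -1.8] 248 235
side w 26.0 [ 657.6 -119. ] [3.8 6.3] 85 152
side all 26.0 [ 652.6 -130.3] [-1.2 -5. ] 229 154
side w 64.0 [611.9 171.1] [3.4 9.9] 310 445
side all 64.0 none
side w 18.0 [ 666.5 -194.9] [2.5 2.1] 79 94
side all 18.0 [ 661.6 -203.6] [-2.4 -6.6] 226 95
```

View pics/c3.png

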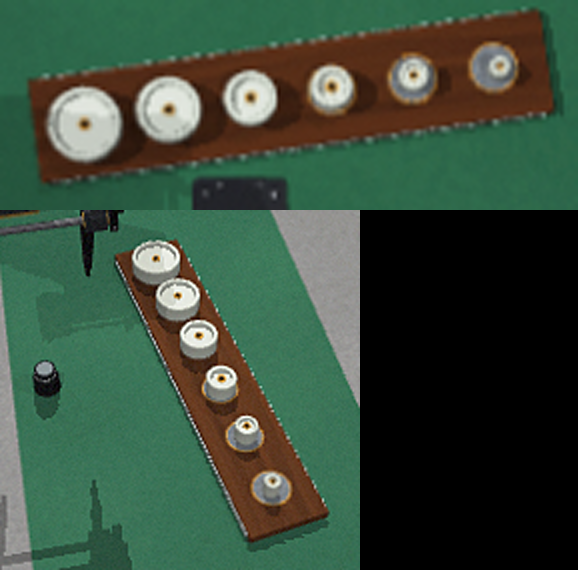

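The view shows six dies upright with the cup side up, in order from 64 at (85,123) to 18 at (495,67). Each placed die is centred on its pad to about 1 mm, and the end dies read as they did at the start.

```bash
python3 -c "
from cell import env
print(env.job_done())"
```

```text
the job is handed in; nothing more can be done
None
```

The four loose dies are back on the rack in diameter order from 18 to 64 mm, cup side up, each centred to about 1 mm by the top camera, and the job was handed in at about 29 s of the 96 s limit.

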